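Open the counterweighted cover of the specimen chamber

TASK

Open the specimen chamber. Unscrew the captive wing nut anticlockwise, a bit at a time, until its clamp tongue is right off the cover and lies about parallel to the cover's side; then lift the cover by the bar at its front, gently and without forcing it, past its balance point, and let go there so that it swings back onto its stop by its own weight and stays open. Do not throw it open or push it against its stop, touch nothing at the end, and leave the two bottles and the slide box as they are.

Things in the scene. Friction and masses are not known exactly. Their poses are not given: they have to be found in the camera images.
- chamber: White box, open on top under its cover, 180 (x) x 220 (y) x 100 mm high, fixed to the bench on a thin rubber mat. Origin: centre of its underside. Its front is its -x side and faces the robot's right (yaw 1.2 to 1.95 rad), so the cover opens towards the robot's left. On its +y side, next the robot, stands a fixed 24 mm post with the wing nut on top.
- hinge (a point): Middle of the cover's hinge axis (y), fixed at the chamber's rear top edge, 104 mm above the bench; axes as the chamber's. The cover is a grey plate 176 x 220 x 12 mm, top 8 mm above the axis, about 0.8 kg, with a steel counterweight (0.58 to 0.74 kg, 40 mm thick, 82 mm wide) behind the hinge on two rods 30 mm above the axis.
- cover (a joint): Opening angle, rad: 0 shut, 1.75 resting open on its stop, leaning back. It falls shut below its balance point and open beyond it; that point lies between 0.8 and 1.3 rad and differs every time. Lifting takes 1 to 4 N at the bar. The hinge is damped (0.2 N m s/rad): let go beyond balance it settles in 1 to 3 s. At the start the nut's tongue holds it shut.
- bar (a point): Middle of the round steel lifting bar on the cover's front, 10 mm thick, 118 mm long along y, its axis 205 mm from the hinge axis and (shut) 2 mm above it, 25 mm clear of the plate's edge and of the chamber's front wall, so that a fingertip tilted forward goes under it. Moves and turns with the cover; shut, its axes are the chamber's.
- weight (a joint): Where the counterweight sits on its rods, m: with the cover shut its axis is 35 mm + this value behind the hinge axis. It is clamped and stays put. The further back, the earlier the balance point.
- nut (a joint): Angle of the captive wing nut, rad, growing anticlockwise from above. At 0 its clamp tongue points to the chamber's -y, square over the cover; at 1.57 to +x, along the cover's side and clear of it. It starts at -0.8 to -0.35, turns from -1.0 to 2.0 and is off the cover from about 1.2 on. It turns stiffly (0.1 N m) and stays where it is left.
- wing (a point): Centre of the nut's wing, on the nut's axis, 143 mm above the bench, 24 mm outside the cover's edge next the robot. Wing: upright steel plate 46 mm long, 10 thick, 24 high (131 to 155 mm above the bench). Turns with the nut: y along the wing (and tongue), x across it. The tongue is 12 mm wide, reaches 44 mm from the axis, 113 to 120 mm above the bench.
- bottle_a: Amber bottle with black cap and paper label, 48 mm diameter, 105 mm tall, loose, behind the chamber or on its side away from the robot; origin at the centre of its base. Leave it alone.
- bottle_b: Amber bottle with black cap, no label, 48 mm diameter, 105 mm tall, loose, behind the chamber or on its side away from the robot; origin at the centre of its base. Leave it alone.
- slide_box: White plastic slide box, 100 x 85 x 34 mm, loose, behind the chamber; origin at the centre of its underside. Leave it alone.

How it is judged:
On the way, in this order (a step that is already met when the one before it is completed fails the run):
1. the wing nut is unscrewed until its tongue is off the cover, the cover still shut (value of joint nut above 1.25 rad and value of joint cover below 0.08 rad), for 0.2 s.
2. the cover is lifted with the fingers (value of joint cover above 0.4 rad and contact force between the fingers and cover above 0.2 N).
3. the cover, let go, has swung onto its stop (value of joint cover above 1.68 rad and contact force between each of the arm, the fingers and cover below 0.1 N), for 0.2 s.
At the end, for the whole second after the job is handed in: The cover rests on its open stop (joint over 1.68 rad) and is still (under 0.1 rad/s), the wing nut is turned clear of it (over 1.2 rad), the bottles and the slide box are within 30 mm of where they were (value of joint cover above 1.68 rad and velocity of joint cover below 0.1 rad/s and value of joint nut above 1.2 rad and distance of each of bottle_a, bottle_b, slide_box from where it was at the start of the episode below 0.03 m); the robot touches nothing.
It fails at once if the cover is forced: pushed with more than 20 N (contact force between any of the fingers, the arm and cover above 20 N).
It fails at once if the cover is thrown: it swings open faster than 2.5 rad/s (velocity of joint cover above 2.5 rad/s).
It fails at once if the cover is pushed on to its stop: pressed with more than 0.5 N beyond 1.6 rad (value of joint cover above 1.6 rad and contact force between any of the fingers, the arm and cover above 0.5 N).
It fails at once if a bottle is tipped or a bystander is pushed away (angle between any of bottle_a, bottle_b's own z axis and vertical above 0.3 rad or distance of any of bottle_a, bottle_b, slide_box from where it was at the start of the episode above 0.03 m).
It also fails if it takes over 66 s, if anything falls off the work surface, if the arm or the gripper's body presses on something with over 40 N, if the wrist force passes 120 N, or if a joint passes its speed limit or range.

ROBOT

A 7-joint arm with a two-finger parallel gripper is mounted at the origin on the work surface. World frame = base frame: x ahead of the robot, y to its left, z up, the work surface at z = 0. Lengths are in m, angles in rad, forces in N, time in s.
With the tool pointing down it reaches from about 0.4 to 0.9 m from the base axis. Payload 5.5 kg.
Tool frame: the origin (TCP) lies between the finger pads; the fingertips stand ahead of it and the grasp point (between the pads) lies 3 mm ahead of it (ctrl.tcp_to_tips is the z of the fingertips in the tool frame, in m); z points along the fingers, y is the line along which they close (so a half turn about z gives the same grasp; the last joint's range is limited). The gripper opens to 85 mm and grips with 20 to 120 N. Pads are 22 mm wide; open, the fingers measure 114 mm over their backs; the gripper's body (76 mm by 85 mm) begins 54 mm behind the grasp point. The pads swing forward as they close: fully open they stand 13 mm farther back than shut.
Start: joints at [-0.838, 0.501, -0.427, 1.55, 0.221, 1.138, -0.21], TCP at [0.294, 0.58, 0.253] pointing down, gripper open.
Joint ranges: [-2.88, 2.88], [-0.31, 2.03], [-1.54, 1.56], [0.2, 2.42], [-1.41, 4.55], [0.19, 2.02], [-2.57, 2.57]. Speed limits (rad/s): [2.57, 2.57, 3.14, 3.14, 3.14, 3.14, 3.14].

INTERFACE

Orientations are given as a rotation vector (axis times angle).
In Python, from bench import readout, imaging, job, ctrl gives the robot as it stands.
- The arm moves only by the tool servo_tool, never from a script. Its argument "rows" is one flat list of numbers, 7 for each row, row after row: the opening, from -1 (shut) to 1 (fully open), then the shift along the tool's x, y, z scaled (see below), then the turn, a rotation vector about the tool's x, y, z scaled (see below). In form: [grip, dx, dy, dz, rx, ry, rz, grip, dx, dy, dz, rx, ry, rz, ...]. A call has 1 to 8 rows; each row shifts and turns the commanded pose from where the row before left it, along the tool's axes as they then stand; what a row does not reach is not made up. The controller multiplies each number of a shift by 0.5 m and each number of a turn by 45 degrees. A row lasts 1/8 s, in which the tool goes at most 62.5 mm and 10.7 degrees, less where a joint would pass 70% of its speed; a pose out of reach is approached as far as the arm can. A call with a number of a shift or a turn outside -1 to 1 is refused whole. A call with a gripper value outside its range is refused whole. The fingers move at their own pace and stop on an object; "squeeze" is the grip in N (left out, the last holds). Time passes only in rows, so rows that do not move let the fingers close. It gives the time, the measured TCP pose, the force, the opening and the grip force at its end, in the units of the state.
- readout.state(): the state, without advancing time (a new reading comes with each control period).
- imaging.get_image(name): name is "side" or "top"; returns (picture, depth): 480x640x3 uint8, red, green, blue; 480x640 float32, m along the optical axis (not along the pixel's ray), 0 where there is no reading.
- imaging.camera_info(name): a dict with "camera_matrix" (3x3 intrinsics, pixels), "extrinsics" (4x4, takes a point from camera to world coordinates). Camera axes: x right, y down, z forward; pixel columns grow to the right and rows downward; lengths in m; the calibration is good to about 2 mm. A picture is of the moment at which its call begins. camera_info takes no time and is no camera call.
- job.close_job(): hands the job in; it is judged then, once.
The state is a dict: "t": time; "q": joint angles; "qd": joint speeds; "tau": joint torques, N m; "tool_pos": TCP position; "orientation": TCP orientation; "wrist_force": force on the tool from outside, world axes, zero at the start; "torque": the same for the moment, N m; "gripper_width": finger opening in m; "finger_force": force on a finger pad.
Only numpy, scipy, OpenCV 4.12 (cv2) and the standard library are available. Lean on these libraries where they do the work, as an engineer would, in place of code of your own. Each camera call takes 0.05 s, during which the arm holds its last target. There are 200 camera calls.

## Working session

There is one attempt and no reset: what is moved stays moved. The work goes in short steps, Python scripts to look and compute and a tool call to move; the robot and the scene stay as the last step left them, time stands still between calls to the robot, and variables do not carry over. Pictures are saved under pics/ and viewed, at most 10 in all, crops included, and the job is handed in when it is done.

Besides the shell and the picture viewer there is one more tool, called after ">>>" by a JSON object that holds its "api" and its "payload", one argument or row to a line. servo_tool: Moves the arm, as the interface text tells. Its arguments: {"type":"object","properties":{"rows":{"type":"array"},"squeeze":{"type":"number"}},"required":["rows"]}

```bash
ls; mkdir -p pics; cat > h.py <<'E'
import numpy as np, cv2
from bench import readout, imaging, job, ctrl
from scipy.spatial.transform import Rotation as R
def snap(n,f):
    p,d=imaging.get_image(n); cv2.imwrite('pics/'+f+'.png',p[:,:,::-1]); np.save('pics/'+f+'.npy',d); return p,d
def pts(n,d):
    c=imaging.camera_info(n);K=np.array(c['camera_matrix']);T=np.array(c['extrinsics'])
    v,u=np.mgrid[:480,:640]
    P=np.stack([(u-K[0,2])/K[0,0]*d,(v-K[1,2])/K[1,1]*d,d],-1)
    return P@T[:3,:3].T+T[:3,3]
E
python3 - <<'E'
from h import *
np.set_printoptions(precision=4,suppress=True)
for n in('top','side'):
    snap(n,n+'0'); c=imaging.camera_info(n); print(c)
s=readout.state()
for k in s: print(k,s[k])
print(ctrl.tcp_to_tips)
E
```

```text
pics
{'camera_matrix': array([[452.5797,   0.    , 318.5557],
       [  0.    , 452.5797, 239.7203],
       [  0.    ,   0.    ,   1.    ]]), 'extrinsics': array([[ 0.0071, -0.9899,  0.1413,  0.5361],
       [-0.9998, -0.0097, -0.0177,  0.1283],
       [ 0.0189, -0.1411, -0.9898,  0.8434],
       [ 0.    ,  0.    ,  0.    ,  1.    ]])}
{'camera_matrix': array([[622.61  ,   0.    , 327.7483],
       [  0.    , 622.61  , 236.763 ],
       [  0.    ,   0.    ,   1.    ]]), 'extrinsics': array([[ 0.8606, -0.2867,  0.4209,  0.1858],
       [-0.509 , -0.456 ,  0.7301, -0.6234],
       [-0.0174, -0.8426, -0.5383,  0.6447],
       [ 0.    ,  0.    ,  0.    ,  1.    ]])}
t 0.1
q [-0.8378  0.5017 -0.4268  1.5513  0.2208  1.1383 -0.2103]
qd [ 0.0012 -0.0019  0.0014 -0.0033  0.0007 -0.0014 -0.0006]
tau [ -0.0111 -57.0813  -5.8387 -28.1748   0.0105   0.0056   0.    ]
tool_pos [0.294  0.579  0.2524]
orientation [-0.7311 -3.0549  0.0026]
wrist_force [-0.4793 -0.9526 -0.1928]
torque [-0.0624 -0.0394 -0.0115]
finger_force 0.0
gripper_width 0.0853813996133088
0.022
```

View pics/top0.png

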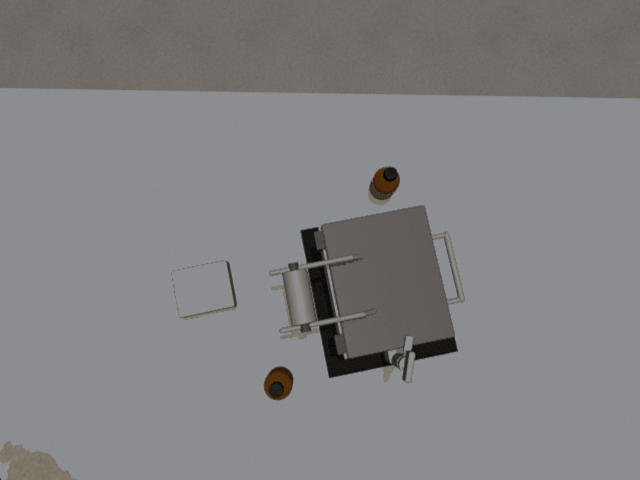

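View pics/side0.png

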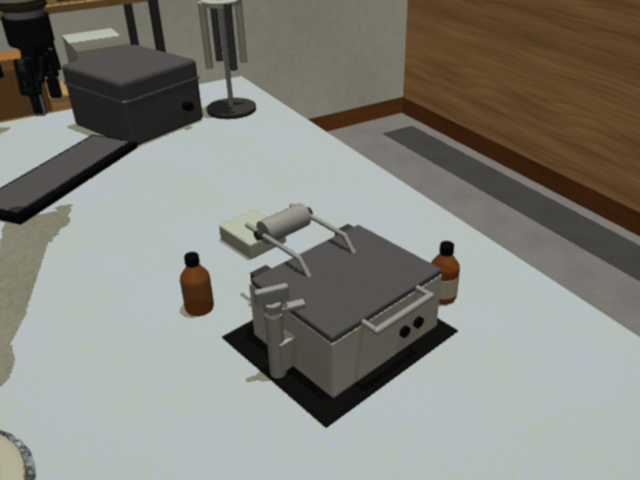

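The top view shows the cover with corners near (322,225), (425,207), (452,348) and (347,357), the bar near (455,268), the wing near (408,360) and the counterweight near (299,297). The side view agrees: the post and wing are near (275,300), the bar near (398,312), and the bottles and slide box are clear of the front.

```bash
python3 - <<'E'
from h import *
np.set_printoptions(precision=4,suppress=True)
p=cv2.imread('pics/top0.png');d=np.load('pics/top0.npy');P=pts('top',d)
m=np.zeros((480,640),bool);m[200:365,318:460]=1
z=P[...,2]
pl=m&(abs(z-.112)<.006)
# keep largest comp
n,l,s,c=cv2.connectedComponentsWithStats(cv2.morphologyEx(pl.astype('u1'),cv2.MORPH_OPEN,np.ones((9,9))))
i=1+s[1:,4].argmax();q=P[l==i]
r=cv2.minAreaRect((q[:,:2]*1000).astype('f4'));print('plate',r,cv2.boxPoints(r),'z',np.median(q[:,2]))
bm=np.zeros_like(m);bm[225:312,430:470]=1
b=P[bm&(abs(z-.106)<.02)&(l!=i)];rb=cv2.minAreaRect((b[:,:2]*1000).astype('f4'));print('bar',len(b),rb,cv2.boxPoints(rb),np.percentile(b[:,2],[10,50,90]))
wm=np.zeros_like(m);wm[325:390,380:425]=1
w=P[wm&(z>.130)&(z<.18)]
print('wing',len(w));rw=cv2.minAreaRect((w[:,:2]*1000).astype('f4'));print(rw,cv2.boxPoints(rw),np.percentile(w[:,2],[5,50,95]))
w=P[wm&(z>.148)&(z<.165)];print('wingtop',len(w),w.mean(0));rw=cv2.minAreaRect((w[:,:2]*1000).astype('f4'));print(rw)
big=cv2.resize(p[320:395,370:430],None,fx=8,fy=8,interpolation=cv2.INTER_CUBIC);cv2.imwrite('pics/wing.png',big)
np.savetxt('/tmp/z.txt',z[330:392:3,384:420:3],fmt='%.3f')
print(open('/tmp/z.txt').read())
# side view: bench & wing check
E
```

```text
plate ((575.70263671875, 9.84979248046875), (220.25279235839844, 191.74252319335938), 11.425314903259277) [[ 448.7673   82.0063]
 [ 486.7498 -105.9366]
 [ 702.6379  -62.3067]
 [ 664.6555  125.6362]] z 0.11204984370353333
bar 575 ((590.9862060546875, -92.33844757080078), (126.87139129638672, 40.866695404052734), 12.07176399230957) [[ 524.6799  -85.6237]
 [ 533.2267 -125.5867]
 [ 657.2925  -99.0532]
 [ 648.7457  -59.0902]] [0.1075 0.11   0.1119]
wing 345
((445.2396545410156, -20.74454116821289), (23.505672454833984, 43.893775939941406), 59.464210510253906) [[420.3652 -19.7167]
 [458.1714 -42.0181]
 [470.1141 -21.7724]
 [432.3079   0.529 ]] [0.131  0.1532 0.1562]
wingtop 223 [ 0.4456 -0.02    0.1541]
((445.419189453125, -20.418046951293945), (10.139594078063965, 45.74190139770508), 80.53209686279297)
0.111 0.113 0.113 0.111 0.112 0.112 0.112 0.111 0.112 0.110 0.113 0.112
0.115 0.112 0.112 0.113 0.112 0.110 0.112 0.111 0.113 0.110 0.111 0.112
0.112 0.112 0.110 0.109 0.114 0.114 0.115 0.115 0.119 0.120 0.111 0.112
0.113 0.113 0.112 0.111 0.110 0.110 0.113 0.120 0.120 0.120 0.110 0.114
0.1
[... 561 characters left out ...]
0.132 0.002
0.003 0.002 -0.002 -0.001 0.100 0.131 0.133 0.145 0.155 0.156 0.131 -0.000
0.001 0.001 0.000 0.000 -0.001 -0.001 0.133 0.146 0.153 0.154 -0.002 -0.000
0.002 -0.002 0.002 -0.000 -0.001 -0.002 -0.001 0.150 0.156 0.153 -0.000 0.000
0.001 -0.001 0.001 0.001 -0.002 -0.001 -0.001 0.152 0.156 0.154 -0.002 -0.000
-0.002 -0.002 0.001 0.001 0.002 -0.000 0.136 0.154 0.155 0.153 0.001 0.000
0.001 0.000 -0.002 -0.001 0.000 -0.001 0.002 0.156 0.157 -0.001 0.000 0.001
0.000 0.000 0.000 0.001 -0.001 0.002 0.002 0.000 -0.003 0.004 -0.000 -0.002
-0.003 0.000 -0.000 -0.000 0.001 -0.001 -0.001 0.001 0.000 -0.003 0.002 0.001
-0.002 0.000 0.001 0.001 0.001 -0.001 -0.003 0.002 -0.001 0.001 -0.001 0.001
```

View pics/wing.png

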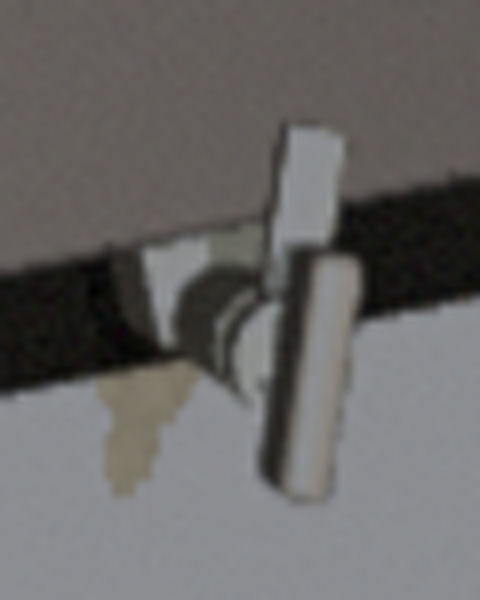

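The wing's top centre is at (0.445, -0.020), z 0.155, and it lies at -9.5° in the world. The chamber's -y axis is at about 11.5°, so the nut is at about -0.37 rad, which fits the stated range. I'll move over the wing.

>>> {"api": "servo_tool", "payload": {
  "rows": [1,-0.068,-0.0775,0,0,0,0,1,-0.068,-0.0775,0,0,0,0,1,-0.068,-0.0775,0,0,0,0,1,-0.068,-0.0775,0,0,0,0,1,-0.068,-0.0775,0,0,0,0,1,-0.068,-0.0775,0,0,0,0,1,-0.068,-0.0775,0,0,0,0,1,-0.068,-0.0775,0,0,0,0],
  "squeeze": 40
}}

```text
t: 1.1
tool_pos: [0.3965, 0.1782, 0.2532]
orientation: [0.731, 3.055, -0.0]
wrist_force: [1.7, 0.2, 0.7]
gripper_width: 0.0856
finger_force: 0.0
```

```bash
cat >> h.py <<'E'
def goal(pos,ydeg,tilt=0):
    """remaining move in tool axes; ydeg: world heading of tool y, tilt: about tool y, deg"""
    s=readout.state();R0=R.from_rotvec(s['orientation']);a=np.radians(ydeg)
    y=np.array([np.cos(a),np.sin(a),0]);z=np.array([0,0,-1.]);x=np.cross(y,z)
    G=R.from_matrix(np.stack([x,y,z],1))*R.from_euler('y',tilt,degrees=True)
    dp=np.array(pos)-s['tool_pos']
    print('t',s['t'],'pos',np.round(s['tool_pos'],4),'F',np.round(s['wrist_force'],1),'w',round(s['gripper_width'],4),'ff',s['finger_force'])
    print('q',np.round(s['q'],2))
    print('turn deg, tool axes',np.round((R0.inv()*G).as_rotvec(degrees=True),1),'scaled',np.round((R0.inv()*G).as_rotvec(degrees=True)/45,3))
    print('shift scaled, now axes',np.round(R0.inv().apply(dp)/.5,4),'goal axes',np.round(G.inv().apply(dp)/.5,4))
E
python3 -c "
from h import *
goal([.4454,-.0204,.2],80.5)"
```

```text
t 1.1 pos [0.3965 0.1782 0.2532] F [1.7 0.2 0.7] w 0.0856 ff 0.0
q [-0.22  0.09 -0.28  2.07  0.03  0.99  0.59]
turn deg, tool axes [ -0.    0.  -17.4] scaled [-0.     0.    -0.387]
shift scaled, now axes [-0.2671 -0.3099  0.1065] goal axes [-0.1621 -0.3757  0.1064]
```

>>> {"api": "servo_tool", "payload": {
  "rows": [1,0,0,0,0,0,-0.193,1,0,0,0,0,0,-0.194,1,-0.0324,-0.0751,0,0,0,0,1,-0.0324,-0.0751,0,0,0,0,1,-0.0324,-0.0751,0,0,0,0,1,-0.0324,-0.0751,0,0,0,0,1,-0.0324,-0.0751,0.05,0,0,0,1,0,0,0,0,0,0]
}}

```text
t: 2.1
tool_pos: [0.4441, -0.0217, 0.2265]
orientation: [-0.269, -3.126, 0.002]
wrist_force: [0.0, 0.8, -0.7]
gripper_width: 0.0856
finger_force: 0.0
```

```bash
python3 -c "
from h import *
goal([.4454,-.0204,.147],80.5)"
```

```text
t 2.1 pos [ 0.4441 -0.0217  0.2265] F [ 0.   0.8 -0.7] w 0.0856 ff 0.0
q [ 0.07  0.14 -0.09  2.08  0.02  0.93  1.37]
turn deg, tool axes [-0.1 -0.2 -0.3] scaled [-0.002 -0.005 -0.007]
shift scaled, now axes [-0.0027  0.0034  0.159 ] goal axes [-0.0022  0.0031  0.1591]
```

>>> {"api": "servo_tool", "payload": {
  "rows": [1,0,0,0,0,0,0.235,1,0,0,0,0,0,0.235,1,0,0,0,0,0,0.235,1,0,0,0,0,0,0.235,1,0,0,0,0,0,0.235,1,0,0,0,0,0,0.235,1,0,0,0,0,0,0.235,1,0,0,0,0,0,0.235]
}}

```text
t: 3.1
tool_pos: [0.4451, -0.0173, 0.2284]
orientation: [-2.304, -2.135, -0.0]
wrist_force: [0.1, 1.1, 0.2]
gripper_width: 0.0854
finger_force: 0.0
```

>>> {"api": "servo_tool", "payload": {
  "rows": [1,0,0,0,0,0,0.235,1,0,0,0,0,0,0.235,1,0,0,0,0,0,0.235,1,0,0,0,0,0,0.235,1,0,0,0,0,0,0.235,1,0,0,0,0,0,0.235,1,0,0,0,0,0,0.235,1,0,0,0,0,0,0.235]
}}

```text
t: 4.1
tool_pos: [0.4451, -0.0173, 0.2284]
orientation: [-3.141, -0.028, 0.0]
wrist_force: [0.1, -0.6, -0.0]
gripper_width: 0.0854
finger_force: 0.0
```

>>> {"api": "servo_tool", "payload": {
  "rows": [1,0,0,0,0,0,0.235,1,0,0,0,0,0,0]
}}

```text
t: 4.35
tool_pos: [0.4452, -0.0175, 0.2284]
orientation: [-3.131, 0.249, 0.0]
wrist_force: [0.1, -0.8, 0.7]
gripper_width: 0.0856
finger_force: 0.0
```

```bash
python3 -c "
from h import *
goal([.4454,-.0204,.147],-99.5)"
```

```text
t 4.35 pos [ 0.4452 -0.0175  0.2284] F [ 0.1 -0.8  0.7] w 0.0856 ff 0.0
q [-0.19  0.13  0.18  2.08 -0.03  0.93 -1.72]
turn deg, tool axes [-0.   0.   0.4] scaled [-0.     0.     0.009]
shift scaled, now axes [0.0014 0.0058 0.1628] goal axes [0.0014 0.0057 0.1628]
```

>>> {"api": "servo_tool", "payload": {
  "rows": [1,0.0014,0.0057,0.04,0,0,0.009,1,0,0,0.06,0,0,0,1,0,0,0.06,0,0,0,1,0,0,0,0,0,0,-1,0,0,0,0,0,0,-1,0,0,0,0,0,0,-1,0,0,0,0,0,0,-1,0,0,0,0,0,0],
  "squeeze": 60
}}

```text
t: 5.35
tool_pos: [0.446, -0.0224, 0.1494]
orientation: [3.13, -0.265, 0.002]
wrist_force: [-2.1, -3.6, 8.5]
gripper_width: 0.0195
finger_force: 58.4
```

>>> {"api": "servo_tool", "payload": {
  "rows": [-1,0,0,0,0,0,0,-1,0,0,0,0,0,0,-1,0,0,0,0,0,0,-1,0,0,0,0,0,0]
}}

```text
t: 5.85
tool_pos: [0.446, -0.0224, 0.1495]
orientation: [3.13, -0.266, 0.002]
wrist_force: [-1.5, -2.4, 9.3]
gripper_width: 0.0196
finger_force: 58.4
```

```bash
python3 -c "
from h import *
goal([.4454,-.0204,.147],-99.5);print(readout.state()['torque'])"
```

```text
t 5.85 pos [ 0.446  -0.0224  0.1495] F [-1.5 -2.4  9.3] w 0.0196 ff 58.41446578502655
q [-0.17  0.26  0.18  2.15 -0.07  0.73 -1.69]
turn deg, tool axes [ 0.  -0.1 -0.2] scaled [ 0.001 -0.002 -0.005]
shift scaled, now axes [-0.0019 -0.0037  0.0049] goal axes [-0.0019 -0.0037  0.0049]
[-0.71984851  0.57070842  0.09016176]
```

Opening is 19.6 mm with an upward push, so the tips are on the nut's hub (about 20 mm across, top near z 0.132). I'll open, rise 8 mm and close on the wing alone.

>>> {"api": "servo_tool", "payload": {
  "rows": [0.2,0,0,0,0,0,0,0.2,0,0,0,0,0,0,0.2,-0.0019,-0.0037,-0.017,0,0,0,-1,0,0,0,0,0,0,-1,0,0,0,0,0,0,-1,0,0,0,0,0,0,-1,0,0,0,0,0,0,-1,0,0,0,0,0,0]
}}

```text
t: 6.85
tool_pos: [0.4447, -0.0219, 0.1572]
orientation: [3.128, -0.268, -0.0]
wrist_force: [-2.5, -6.7, 7.4]
gripper_width: 0.0088
finger_force: 59.6
```

```bash
python3 -c "
from h import *
goal([.4454,-.0204,.157],-99.5);print(readout.state()['torque'])
snap('side','side1')
cv2.imwrite('pics/s1c.png',cv2.resize(cv2.imread('pics/side1.png')[220:380,200:400],None,fx=3,fy=3))"
```

```text
t 6.85 pos [ 0.4447 -0.0219  0.1572] F [-2.5 -6.7  7.4] w 0.0088 ff 59.55455839633942
q [-0.17  0.24  0.18  2.15 -0.06  0.75 -1.7 ]
turn deg, tool axes [ 0.1  0.  -0.3] scaled [ 0.003  0.    -0.007]
shift scaled, now axes [ 0.001  -0.0032  0.0004] goal axes [ 0.001  -0.0032  0.0004]
[-1.40973726  0.58203592 -0.00317299]
```

View pics/s1c.png

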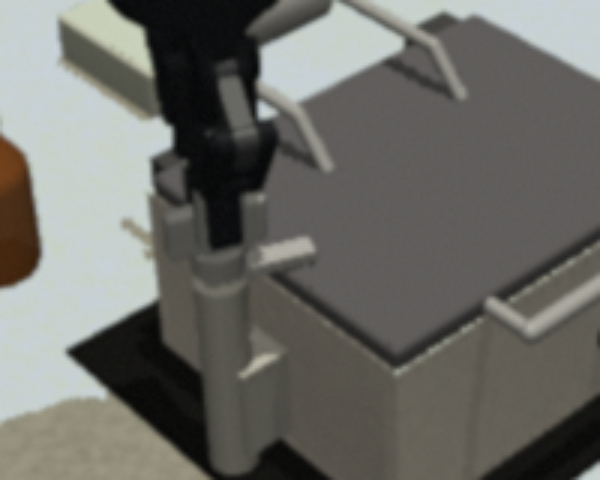

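The pads now hold the wing at 9 mm opening, above the hub near (220,230) in the crop, and the tongue points over the cover near (285,250). I'll turn it in steps.

>>> {"api": "servo_tool", "payload": {
  "rows": [-1,0,0,0,0,0,-0.15,-1,0,0,0,0,0,-0.15,-1,0,0,0,0,0,-0.15,-1,0,0,0,0,0,-0.15,-1,0,0,0,0,0,0]
}}

```text
t: 7.52
tool_pos: [0.4446, -0.0217, 0.1572]
orientation: [3.104, 0.472, -0.001]
wrist_force: [-3.4, -6.7, 7.8]
gripper_width: 0.0084
finger_force: 59.6
```

```bash
python3 -c "
from h import *
goal([.4454,-.0204,.157],7.5);print(readout.state()['torque'])"
```

```text
t 7.525 pos [ 0.4446 -0.0217  0.1572] F [-3.4 -6.7  7.8] w 0.0084 ff 59.575647711753845
q [-0.1   0.24  0.1   2.15 -0.03  0.75 -1.25]
turn deg, tool axes [  0.    0.1 -80.2] scaled [ 1.000e-03  3.000e-03 -1.782e+00]
shift scaled, now axes [ 0.0023 -0.002   0.0004] goal axes [0.0023 0.0019 0.0004]
[-1.20071049  0.62900995  0.07769374]
```

>>> {"api": "servo_tool", "payload": {
  "rows": [-1,0,0,0,0,0,-0.15,-1,0,0,0,0,0,-0.15,-1,0,0,0,0,0,-0.15,-1,0,0,0,0,0,-0.15,-1,0,0,0,0,0,-0.15,-1,0,0,0,0,0,-0.15,-1,0,0,0,0,0,-0.15,-1,0,0,0,0,0,-0.15]
}}

```text
t: 8.52
tool_pos: [0.4443, -0.0214, 0.1572]
orientation: [2.55, 1.833, -0.004]
wrist_force: [-3.6, -5.2, 9.6]
gripper_width: 0.0085
finger_force: 59.8
```

>>> {"api": "servo_tool", "payload": {
  "rows": [-1,0,0,0,0,0,-0.15,-1,0,0,0,0,0,-0.15,-1,0,0,0,0,0,-0.15,-1,0,0,0,0,0,-0.15,-1,0,0,0,0,0,0,-1,0,0,0,0,0,0]
}}

```text
t: 9.28
tool_pos: [0.444, -0.0214, 0.1572]
orientation: [-2.056, -2.375, 0.005]
wrist_force: [-4.3, -5.5, 9.5]
gripper_width: 0.0083
finger_force: 59.9
```

```bash
python3 -c "
from h import *
goal([.4454,-.0204,.157],7.5);print(readout.state()['torque'])"
```

```text
t 9.275 pos [ 0.444  -0.0214  0.1572] F [-4.3 -5.5  9.5] w 0.0083 ff 59.9495530128479
q [ 0.11  0.25 -0.13  2.14  0.05  0.76  0.08]
turn deg, tool axes [-0.1  0.1  0.7] scaled [-0.003  0.002  0.017]
shift scaled, now axes [0.0017 0.003  0.0004] goal axes [0.0017 0.003  0.0004]
[-1.13372525  1.09477278  0.11443504]
```

>>> {"api": "servo_tool", "payload": {
  "rows": [0.4,0,0,0,0,0,0,0.4,0,0,0,0,0,0,0.4,0,0,-0.06,0,0,0,0.4,0,0,-0.1,0,0,0,0.4,-0.09,0.04,-0.02,0,0,0,0.4,-0.09,0.04,0,0,0,0,0,-0.09,0.04,0,0,0,0,-1,-0.09,0.04,0,0,0,0]
}}

```text
t: 10.28
tool_pos: [0.5511, -0.1868, 0.2466]
orientation: [-2.053, -2.377, -0.001]
wrist_force: [0.0, 0.5, 0.3]
gripper_width: 0.0257
finger_force: 0.0
```

>>> {"api": "servo_tool", "payload": {
  "rows": [-1,-0.09,0.04,0,0,0,0,-1,-0.09,0.04,0,0,0,0,-1,0,0,0,0,0,0]
}}

```text
t: 10.65
tool_pos: [0.603, -0.2734, 0.2454]
orientation: [2.06, 2.372, -0.003]
wrist_force: [-0.7, 0.4, -1.1]
gripper_width: -0.0001
finger_force: 0.0
```

```bash
python3 - <<'E'
from h import *
np.set_printoptions(precision=4,suppress=True)
p,d=snap('top','top2');snap('side','side2')
a=np.hstack([p[190:390,260:480],cv2.imread('pics/side2.png')[200:400,220:440][:,:,::-1]])
cv2.imwrite('pics/v2.png',cv2.resize(a,(792,360))[:,:,::-1])
z=None
P=pts('top',d);z=P[...,2]
w=np.zeros(z.shape,bool);w[325:390,370:425]=1
t=P[w&(z>.148)&(z<.162)];print('wing',len(t),t.mean(0),cv2.minAreaRect((t[:,:2]*1000).astype('f4')))
# front edge and bar using initial clean image
P=pts('top',np.load('pics/top0.npy'));z=P[...,2]
for a in (11,11.5,12,12.5):
    a_=np.radians(a);X=np.array([-np.sin(a_),np.cos(a_)]);Y=-np.array([np.cos(a_),np.sin(a_)])
    o=np.array([.594,-.107])
    u=(P[...,:2]-o)@X;v=(P[...,:2]-o)@Y
    s=(abs(u)<.022)&(abs(v)<.055)&(abs(z-.11)<.012)&(u<.015)
    k=np.polyfit(v[s],u[s],1);print(a,s.sum(),'bar slope',k,'z',np.percentile(z[s],[5,50,95]))
    f=[]
    for r in np.arange(-.1,.1,.01):
        b=(abs(v-r)<.005)&(z>.107)&(z<.118)&(u>.015)&(u<.08)
        f.append((r,u[b].min()))
    f=np.array(f);print('  plate edge',np.median(f[:,1]),np.polyfit(f[:,0],f[:,1],1))
    arms=(u>.005)&(u<.02)&(abs(z-.108)<.01)&(abs(v)<.08);print('  arms v',np.percentile(v[arms],[2,98]))
goal([.594,-.107,.2],8)
E
```

```text
wing 222 [ 0.4458 -0.0201  0.1541] ((445.59014892578125, -20.260334014892578), (10.412473678588867, 45.14149475097656), 7.359342575073242)
11 445 bar slope [0.0168 0.0011] z [0.1063 0.1101 0.1123]
  plate edge 0.024513708580646762 [-0.0116  0.0236]
  arms v [-0.0628  0.052 ]
11.5 442 bar slope [0.0232 0.001 ] z [0.1063 0.1101 0.1123]
  plate edge 0.02447938291243129 [-0.0058  0.0234]
  arms v [-0.063   0.0519]
12 441 bar slope [0.0305 0.001 ] z [0.1063 0.1101 0.1123]
  plate edge 0.024486902387857487 [0.0027 0.0234]
  arms v [-0.0631  0.0518]
12.5 441 bar slope [0.0391 0.001 ] z [0.1063 0.1101 0.1123]
  plate edge 0.024347286437219527 [0.0102 0.0234]
  arms v [-0.0632  0.0517]
t 10.75 pos [ 0.6025 -0.2688  0.2457] F [ 0.8  1.1 -0.2] w -0.0003 ff 0.0
q [ 0.38  0.49 -0.    1.54 -0.    1.11  0.52]
turn deg, tool axes [-0.1 -0.1  0.3] scaled [-0.002 -0.002  0.007]
shift scaled, now axes [0.3226 0.03   0.0918] goal axes [0.3229 0.0282 0.0913]
```

View pics/v2.png

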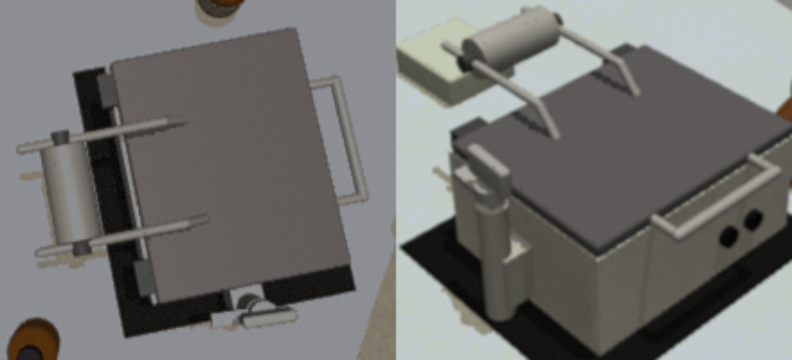

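The nut is off: the wing now lies at 97.4°, so the nut is at about 1.5 rad, and the tongue is beside the cover near (228,320) in the view. The cover is still shut. The bar middle is at (0.599, -0.105, 0.106) at heading 11.8°. Next I tilt the tool forward 45° and go to a point before the bar.

>>> {"api": "servo_tool", "payload": {
  "rows": [-1,0,0,0,0,0.2,0,-1,0,0,0,0,0.2,0,-1,0,0,0,0,0.2,0,-1,0,0,0,0,0.2,0,-1,0,0,0,0,0.2,0,-1,0,0,0,0,0,0]
}}

```text
t: 11.5
tool_pos: [0.6009, -0.27, 0.2423]
orientation: [-1.613, -1.857, -0.666]
wrist_force: [-0.5, 1.1, -0.2]
gripper_width: -0.0001
finger_force: 0.0
```

```bash
cat >> h.py <<'E'
IN=np.array([-np.sin(np.radians(11.8)),np.cos(np.radians(11.8)),0]);UP=np.array([0,0,1.])
BAR=np.array([.599,-.105,.106]);HIN=BAR+.205*IN-.002*UP
def tcp(theta,xo,zo,tilt=45):
    """TCP such that the bar at cover angle theta lies at tool x=xo, z=zo"""
    b=HIN-IN*(.205*np.cos(theta)-.002*-np.sin(theta)*0)+UP*(.205*np.sin(theta)+.002*np.cos(theta))
    t=np.radians(tilt);return b-xo*(np.cos(t)*IN+np.sin(t)*UP)-zo*(np.sin(t)*IN-np.cos(t)*UP)
E
python3 -c "
from h import *
print(tcp(0,.024,.009)); goal(tcp(0,.024,.089),11.8,45)"
```

```text
[ 0.60377182 -0.1278414   0.0953934 ]
t 11.5 pos [ 0.6009 -0.27    0.2423] F [-0.5  1.1 -0.2] w -0.0001 ff 0.0
q [ 0.72  0.87 -0.15  1.13 -0.45  1.71  0.8 ]
turn deg, tool axes [ 2.3 -0.3 -2.8] scaled [ 0.051 -0.006 -0.062]
shift scaled, now axes [-0.01    0.0545  0.246 ] goal axes [-0.0118  0.0638  0.2436]
```

>>> {"api": "servo_tool", "payload": {
  "rows": [-1,0,0,0,0.051,-0.006,-0.062,-1,-0.004,0.0213,0.0812,0,0,0,-1,-0.004,0.0213,0.0812,0,0,0,-1,-0.004,0.0213,0.0812,0,0,0,-1,0,0,0,0,0,0]
}}

```text
t: 12.12
tool_pos: [0.6183, -0.1759, 0.1571]
orientation: [-1.536, -1.921, -0.642]
wrist_force: [0.5, -0.0, -0.5]
gripper_width: 0.0001
finger_force: 0.0
```

```bash
python3 -c "
from h import *
goal(tcp(0,.024,.009),11.8,45)"
```

```text
t 12.125 pos [ 0.6183 -0.1759  0.1571] F [ 0.5 -0.  -0.5] w 0.0001 ff 0.0
q [ 0.62  0.9  -0.18  1.27 -0.44  1.52  0.84]
turn deg, tool axes [-0.2  0.2  0.8] scaled [-0.005  0.004  0.018]
shift scaled, now axes [-0.016  -0.0084  0.1581] goal axes [-0.0165 -0.0087  0.158 ]
```

>>> {"api": "servo_tool", "payload": {
  "rows": [-1,-0.0165,-0.0087,0,0,0,0.018,-1,0,0,0.04,0,0,0,-1,0,0,0.04,0,0,0,-1,0,0,0.04,0,0,0,-1,0,0,0.036,0,0,0,-1,0,0,0,0,0,0]
}}

```text
t: 12.88
tool_pos: [0.6033, -0.1352, 0.0949]
orientation: [-1.56, -1.902, -0.637]
wrist_force: [-0.7, -0.2, -0.9]
gripper_width: -0.0001
finger_force: 0.0
```

```bash
python3 -c "
from h import *
goal(tcp(0,.016,.009),11.8,45)
p,d=snap('side','side3');q,d=snap('top','top3')
a=np.hstack([p[220:400,320:500],q[180:360,360:540]])
cv2.imwrite('pics/v3.png',cv2.resize(a,(792,396))[:,:,::-1])"
```

```text
t 12.875 pos [ 0.6033 -0.1352  0.0949] F [-0.7 -0.2 -0.9] w -0.0001 ff 0.0
q [ 0.6   0.93 -0.19  1.39 -0.46  1.37  0.86]
turn deg, tool axes [ 0.1  0.3 -0.5] scaled [ 0.002  0.006 -0.01 ]
shift scaled, now axes [0.0269 0.0037 0.0093] goal axes [0.0268 0.0039 0.0094]
```

View pics/v3.png

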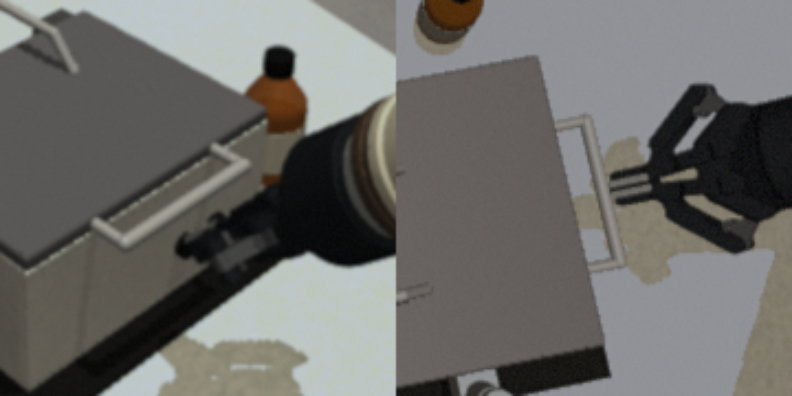

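The closed fingertips are just outside and below the bar's middle, near (610,190) in the right half. I'll go 7 mm further in, then press up gently.

>>> {"api": "servo_tool", "payload": {
  "rows": [-1,0,0,0.014,0,0,0,-1,0.015,0,0,0,0,0,-1,0.008,0,0,0,0,0,-1,0,0,0,0,0,0]
}}

```text
t: 13.48
tool_pos: [0.6014, -0.1229, 0.0986]
orientation: [-1.561, -1.903, -0.638]
wrist_force: [-0.3, -0.3, 0.0]
gripper_width: 0.0002
finger_force: 0.0
```

```bash
python3 -c "
from h import *
goal(tcp(0,.016,.009),11.8,45)
print(tcp(0,.016,.009))"
```

```text
t 13.475 pos [ 0.6014 -0.1229  0.0986] F [-0.3 -0.3  0. ] w 0.0002 ff 0.0
q [ 0.59  0.91 -0.2   1.42 -0.46  1.35  0.85]
turn deg, tool axes [ 0.2  0.3 -0.5] scaled [ 0.004  0.007 -0.01 ]
shift scaled, now axes [ 0.0038  0.0027 -0.0031] goal axes [ 0.0038  0.0027 -0.003 ]
[ 0.60261501 -0.12230409  0.10105025]
```

>>> {"api": "servo_tool", "payload": {
  "rows": [-1,0.004,0,0,0,0,0,-1,0.01,0,-0.009,0,0,0,-1,0.01,0,-0.009,0,0,0,-1,0.01,0,-0.009,0,0,0]
}}

```text
t: 13.98
tool_pos: [0.6009, -0.1216, 0.1201]
orientation: [-1.563, -1.903, -0.637]
wrist_force: [1.4, -4.7, -1.8]
gripper_width: -0.0003
finger_force: 2.2
```

```bash
python3 - <<'E'
from h import *
goal(tcp(.1,.016,.009),11.8,45)
c=.02899/2
for t in np.arange(.1,1.4,.05):
    m=t+.025;print(round(t,2),round(c*(np.sin(m)+np.cos(m)),4),round(c*(np.sin(m)-np.cos(m)),4))
E
```

```text
t 13.975 pos [ 0.6009 -0.1216  0.1201] F [ 1.4 -4.7 -1.8] w -0.0003 ff 2.2212753631174564
q [ 0.59  0.88 -0.2   1.42 -0.47  1.37  0.84]
turn deg, tool axes [ 0.2  0.4 -0.5] scaled [ 0.005  0.009 -0.012]
shift scaled, now axes [ 0.002  0.003 -0.002] goal axes [ 0.0019  0.003  -0.0019]
0.1 0.0162 -0.0126
0.15 0.0168 -0.0117
0.2 0.0174 -0.0109
0.25 0.0179 -0.01
0.3 0.0184 -0.0091
0.35 0.0188 -0.0082
0.4 0.0192 -0.0072
0.45 0.0195 -0.0063
0.5 0.0198 -0.0053
0.55 0.02 -0.0043
0.6 0.0202 -0.0033
0.65 0.0204 -0.0023
0.7 0.0205 -0.0012
0.75 0.0205 -0.0002
0.8 0.0205 0.0008
0.85 0.0204 0.0018
0.9 0.0203 0.0029
0.95 0.0201 0.0039
1.0 0.0199 0.0049
1.05 0.0196 0.0059
1.1 0.0193 0.0068
1.15 0.019 0.0078
1.2 0.0186 0.0087
1.25 0.0181 0.0096
1.3 0.0176 0.0105
1.35 0.017 0.0114
```

The force of about 5 N shows contact and the cover is lifting. I'll follow the arc.

>>> {"api": "servo_tool", "payload": {
  "rows": [-1,0.0162,0,-0.0126,0,0,0,-1,0.0168,0,-0.0117,0,0,0,-1,0.0174,0,-0.0109,0,0,0,-1,0.0179,0,-0.01,0,0,0,-1,0.0184,0,-0.0091,0,0,0,-1,0.0188,0,-0.0082,0,0,0]
}}

```text
t: 14.72
tool_pos: [0.5976, -0.1048, 0.1798]
orientation: [-1.561, -1.902, -0.638]
wrist_force: [-0.0, -2.8, 0.3]
gripper_width: -0.0001
finger_force: 1.3
```

```bash
python3 - <<'E'
from h import *
goal(tcp(.4,.016,.009),11.8,45)
p,d=snap('side','side4');q,d=snap('top','top4')
a=np.hstack([p[160:380,260:480],q[160:380,300:520]])
cv2.imwrite('pics/v4.png',cv2.resize(a,(792,396))[:,:,::-1])
E
```

```text
t 14.725 pos [ 0.5976 -0.1048  0.1798] F [-0.  -2.8  0.3] w -0.0001 ff 1.3037327025085688
q [ 0.58  0.79 -0.21  1.44 -0.48  1.43  0.79]
turn deg, tool axes [ 0.1  0.3 -0.5] scaled [ 0.003  0.006 -0.011]
shift scaled, now axes [-0.0015  0.0026 -0.0042] goal axes [-0.0015  0.0026 -0.0042]
```

View pics/v4.png

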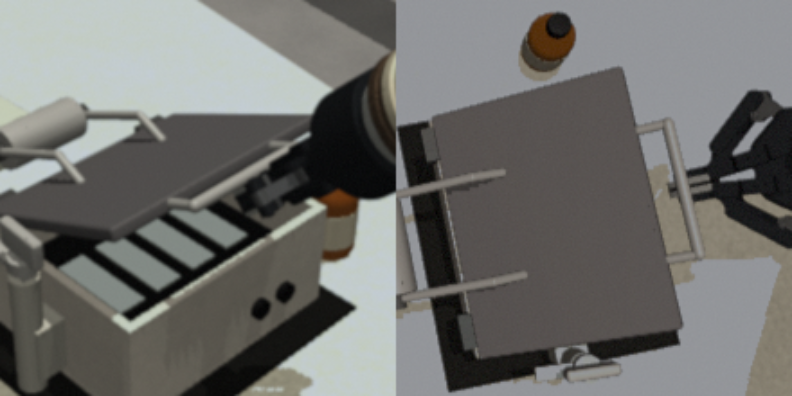

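The cover is up about 0.4 rad, with the bar on the closed fingertips near (685,190) in the right half. The nut is clear, so I continue.

>>> {"api": "servo_tool", "payload": {
  "rows": [-1,0.0192,0,-0.0085,0,0,0,-1,0.0195,0,-0.0075,0,0,0,-1,0.0198,0,-0.0063,0,0,0,-1,0.02,0,-0.0043,0,0,0,-1,0.0202,0,-0.0033,0,0,0,-1,0.0204,0,-0.0023,0,0,0]
}}

```text
t: 15.58
tool_pos: [0.5918, -0.0743, 0.2329]
orientation: [-1.561, -1.902, -0.638]
wrist_force: [-0.7, -0.6, -0.8]
gripper_width: 0.0002
finger_force: 0.5
```

```bash
python3 - <<'E'
from h import *
goal(tcp(.7,.016,.009),11.8,45)
E
```

```text
t 15.575 pos [ 0.5918 -0.0743  0.2329] F [-0.7 -0.6 -0.8] w 0.0002 ff 0.5366071499884129
q [ 0.56  0.7  -0.23  1.48 -0.5   1.45  0.73]
turn deg, tool axes [ 0.2  0.3 -0.5] scaled [ 0.003  0.006 -0.011]
shift scaled, now axes [-0.0018  0.0015 -0.001 ] goal axes [-0.0018  0.0015 -0.001 ]
```

>>> {"api": "servo_tool", "payload": {
  "rows": [-1,0.0164,0,-0.001,0,0,0,-1,0.0164,0,0,0,0,0,-1,0.0164,0,0.0005,0,0,0,-1,0.0164,0,0.001,0,0,0,-1,0.0163,0,0.002,0,0,0]
}}

```text
t: 16.2
tool_pos: [0.5862, -0.0447, 0.2606]
orientation: [-1.561, -1.902, -0.638]
wrist_force: [-0.1, -1.3, -0.6]
gripper_width: -0.0004
finger_force: 0.3
```

```bash
cat >> h.py <<'E'
def cover():
    q,d=imaging.get_image('top');P=pts('top',d)-HIN;Y=np.cross(UP,IN)
    u=-(P@IN);v=P@Y;z=P[...,2]
    s=(abs(v)<.1)&(np.hypot(u,z)<.172)&(np.hypot(u,z)>.11)&(z>.02)&(u>-.12)&(d>0)
    a=np.arctan2(z[s],u[s])-np.arcsin(.008/np.hypot(u,z)[s])
    print('cover angle',s.sum(),np.round(np.percentile(a,[10,25,50,75,90]),3))
E
python3 - <<'E'
from h import *
goal(tcp(.9,.016,.009),11.8,45)
cover()
E
```

```text
t 16.2 pos [ 0.5862 -0.0447  0.2606] F [-0.1 -1.3 -0.6] w -0.0004 ff 0.2881348505616188
q [ 0.54  0.64 -0.24  1.51 -0.52  1.45  0.69]
turn deg, tool axes [ 0.2  0.3 -0.5] scaled [ 0.004  0.006 -0.011]
shift scaled, now axes [-0.002   0.0005 -0.0028] goal axes [-0.002   0.0005 -0.0028]
cover angle 4963 [0.891 0.895 0.899 0.903 0.906]
```

The cover is at 0.90 rad and the measurement agrees with the arc. I'll go on more slowly.

>>> {"api": "servo_tool", "payload": {
  "rows": [-1,0.0122,0,-0.001,0,0,0,-1,0.0122,0,0.002,0,0,0,-1,0.0121,0,0.002,0,0,0,-1,0.012,0,0.003,0,0,0,-1,0.0119,0,0.003,0,0,0]
}}

```text
t: 16.88
tool_pos: [0.5814, -0.0207, 0.2785]
orientation: [-1.561, -1.902, -0.638]
wrist_force: [-0.2, 0.1, -0.9]
gripper_width: 0.0001
finger_force: 0.1
```

```bash
python3 - <<'E'
from h import *
goal(tcp(1.05,.016,.009),11.8,45)
cover();cover()
E
```

```text
t 16.875 pos [ 0.5814 -0.0207  0.2785] F [-0.2  0.1 -0.9] w 0.0001 ff 0.10009134743086179
q [ 0.52  0.6  -0.25  1.54 -0.54  1.45  0.66]
turn deg, tool axes [ 0.2  0.3 -0.5] scaled [ 0.004  0.006 -0.011]
shift scaled, now axes [-0.0021 -0.     -0.0003] goal axes [-0.0021 -0.     -0.0003]
cover angle 4266 [1.041 1.044 1.048 1.051 1.054]
cover angle 4204 [1.051 1.054 1.058 1.061 1.064]
```

>>> {"api": "servo_tool", "payload": {
  "rows": [-1,0,0,0,0,0,0,-1,0,0,0,0,0,0,-1,0,0,0,0,0,0]
}}

```text
t: 17.35
tool_pos: [0.5815, -0.0213, 0.2781]
orientation: [-1.561, -1.902, -0.638]
wrist_force: [0.0, 0.1, -0.1]
gripper_width: 0.0003
finger_force: 0.0
```

```bash
python3 - <<'E'
from h import *
goal(tcp(1.05,.016,.009),11.8,45)
cover()
E
```

```text
t 17.35 pos [ 0.5815 -0.0213  0.2781] F [ 0.   0.1 -0.1] w 0.0003 ff 0.0
q [ 0.52  0.6  -0.25  1.54 -0.54  1.45  0.66]
turn deg, tool axes [ 0.2  0.3 -0.5] scaled [ 0.004  0.006 -0.011]
shift scaled, now axes [-0.0006  0.0001  0.    ] goal axes [-0.0006  0.0001  0.    ]
cover angle 4010 [1.085 1.088 1.091 1.094 1.097]
```

The cover has left the fingers (zero finger force) and is moving on by itself at 1.09 rad, so it is past balance. I back the tool away and wait.

>>> {"api": "servo_tool", "payload": {
  "rows": [-1,0,0,0,0,0,0,-1,0,0,0,0,0,0,-1,0,0,0,0,0,0,-1,0,0,0,0,0,0]
}}

```text
t: 17.9
tool_pos: [0.5815, -0.0211, 0.2783]
orientation: [-1.561, -1.902, -0.638]
wrist_force: [-0.5, 0.1, -0.2]
gripper_width: 0.0002
finger_force: 0.0
```

```bash
python3 -c "
from h import *
cover()"
```

```text
cover angle 3405 [1.182 1.185 1.188 1.191 1.193]
```

Opening is speeding up on its own (1.19 rad). I back off along the fingers and away.

>>> {"api": "servo_tool", "payload": {
  "rows": [-1,-0.02,0,-0.04,0,0,0,-1,-0.03,0,-0.07,0,0,0,-1,-0.02,0,-0.08,0,0,0,-1,0,0,-0.05,0,0,0,-1,0,0,0,0,0,0,-1,0,0,0,0,0,0,-1,0,0,0,0,0,0,-1,0,0,0,0,0,0]
}}

```text
t: 18.95
tool_pos: [0.6029, -0.1272, 0.3385]
orientation: [-1.559, -1.902, -0.637]
wrist_force: [-0.7, 0.3, 0.4]
gripper_width: -0.0003
finger_force: 0.0
```

>>> {"api": "servo_tool", "payload": {
  "rows": [-1,0,0,0,0,0,0,-1,0,0,0,0,0,0,-1,0,0,0,0,0,0,-1,0,0,0,0,0,0,-1,0,0,0,0,0,0,-1,0,0,0,0,0,0,-1,0,0,0,0,0,0,-1,0,0,0,0,0,0]
}}

```text
t: 19.95
tool_pos: [0.6032, -0.1282, 0.3389]
orientation: [-1.561, -1.902, -0.638]
wrist_force: [0.6, 0.6, -0.2]
gripper_width: 0.0001
finger_force: 0.0
```

>>> {"api": "servo_tool", "payload": {
  "rows": [-1,0,0,0,0,0,0,-1,0,0,0,0,0,0,-1,0,0,0,0,0,0,-1,0,0,0,0,0,0,-1,0,0,0,0,0,0,-1,0,0,0,0,0,0,-1,0,0,0,0,0,0,-1,0,0,0,0,0,0]
}}

```text
t: 20.95
tool_pos: [0.6032, -0.1282, 0.3389]
orientation: [-1.561, -1.902, -0.638]
wrist_force: [-0.5, 0.9, -0.3]
gripper_width: 0.0
finger_force: 0.0
```

```bash
python3 - <<'E'
from h import *
cover();p,d=snap('side','side5');q,d=snap('top','top5')
cv2.imwrite('pics/v5.png',cv2.resize(np.hstack([p,q]),(800,300))[:,:,::-1])
P=pts('top',d);z=P[...,2];w=np.zeros(z.shape,bool);w[325:390,370:425]=1
t=P[w&(z>.148)&(z<.162)];print(len(t),cv2.minAreaRect((t[:,:2]*1000).astype('f4')))
E
```

```text
cover angle 1088 [1.633 1.643 1.655 1.664 1.668]
221 ((445.50299072265625, -20.094558715820312), (10.122259140014648, 45.548500061035156), 6.786865711212158)
```

View pics/v5.png

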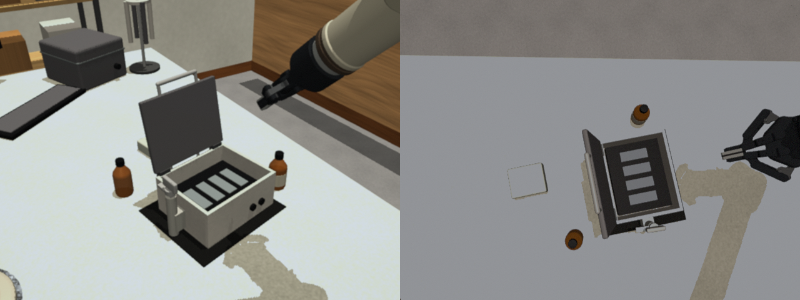

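The cover stands open leaning back near (180,125) in the left half. The bottles, the slide box and the nut are unchanged, and the arm is clear. The camera now sees the underside, so 1.655 plus the 12 mm thickness correction gives about 1.74 rad. I check that it is still, then hand in.

```bash
python3 -c "
from h import *
for i in range(4): cover()
print(job.close_job())"
```

```text
cover angle 1091 [1.633 1.642 1.655 1.664 1.668]
cover angle 1089 [1.633 1.642 1.655 1.664 1.668]
cover angle 1069 [1.633 1.643 1.655 1.664 1.668]
cover angle 1082 [1.633 1.643 1.655 1.663 1.668]
the job is handed in; nothing more can be done
None
```

The job is handed in at about 21 s. By my own measurements (no verdict came back), the nut is off at about 1.5 rad, the cover rests still on its stop at about 1.74 rad, the bottles and slide box look unmoved, and the arm touches nothing.

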